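# Lay the egg breakfast tray

### The arm

A 6-joint arm with a two-finger parallel gripper is mounted at the origin on the work surface. World frame = base frame: x ahead of the robot, y to its left, z up, the work surface at z = 0. Lengths are in m, angles in rad, forces in N, time in s.
With the tool pointing down it reaches from about 0.35 to 0.775 m from the base axis. Payload 7.3 kg.
Tool frame: the origin (TCP) lies at the centre of the arm's flange, where the gripper is bolted on; the fingertips stand 178 mm ahead of it and the grasp point (between the pads) lies 159 mm ahead of it (tip_extent is the distance from the TCP to the fingertips, in m); z points along the fingers, y is the line along which they close (so a half turn about z gives the same grasp; the last joint's range is limited). The gripper opens to 92 mm and grips with 3 to 60 N. Pads are 19 mm wide; open, the fingers measure 130 mm over their backs; the gripper's body (75 mm by 190 mm) begins 47 mm behind the grasp point.
Start: joints at [0.955, 0.342, 1.524, -0, 1.275, -0.146], TCP at [0.238, 0.468, 0.405] pointing down, gripper open.
Joint ranges: [-2.53, 2.53], [-0.77, 2.02], [0.04, 2.7], [-1, 4.14], [0.28, 2.66], [-3.11, 3.11]. Speed limits (rad/s): [2.57, 2.57, 3.14, 3.14, 3.14, 3.14].

### API

Orientations are given as [roll, pitch, yaw] about the fixed x, y, z axes, in that order (R = Rz(yaw) Ry(pitch) Rx(roll)).
In Python, from cell import * gives the robot as it stands.
- The arm moves only by the tool arm_command, never from a script. Its arguments are lists of equal length, an entry for each row: "xyz": the shift along the world's x, y, z in mm, a list of three; "spin": the turn about the world's z in degrees. In form: {"xyz": [[tx, ty, tz], ...], "spin": [spin, ...]}. A call has 1 to 20 rows; each row shifts and turns the commanded pose from where the row before left it; what a row does not reach is not made up. A row lasts 1/10 s, in which the tool goes at most 50 mm and 8.59 degrees, less where a joint would pass 70% of its speed; a pose out of reach is approached as far as the arm can. A call with a gripper value outside its range is refused whole. "jaw" is the opening, from -1 (shut) to 1 (fully open), set as the call begins (left out, the last holds). The fingers move at their own pace and stop on an object; "squeeze" is the grip in N (left out, the last holds). Time passes only in rows, so rows that do not move let the fingers close. It gives the time, the measured TCP pose, the force, the opening and the grip force at its end, in the units of the state.
- observe(): the state, without advancing time (a new reading comes with each control period).
- read_camera(name): name is "side" or "top"; returns a dict with "img" (400x640x3 uint8, red, green, blue), "depth" (400x640 float32, m along the optical axis (not along the pixel's ray), 0 where there is no reading), "fx", "fy", "cx", "cy" (pixels), "dist_coeffs" ([k1, k2, p1, p2, k3] as OpenCV has them; the pictures are not rectified), "world_from_camera" (4x4, takes a point from camera to world coordinates). Camera axes: x right, y up, looking along -z (the intrinsics and any distortion apply to the point x, -y, -z); pixel columns grow to the right and rows downward; lengths in m; the calibration is good to about 2 mm. A picture is of the moment at which its call begins.
- hand_in(): hands the job in; it is judged then, once.
The state is a dict: "time": time; "qpos": joint angles; "qvel": joint speeds; "joint_efforts": joint torques, N m; "tool_pos": TCP position; "tool_rot": TCP orientation; "contact_force": force on the tool from outside, world axes, zero at the start; "torque": the same for the moment, N m; "opening": finger opening in m; "grip_force": force on a finger pad.
Only numpy, scipy, OpenCV 4.12 (cv2) and the standard library are available. Lean on these libraries where they do the work, as an engineer would, in place of code of your own. Each camera call takes 0.05 s, during which the arm holds its last target. There are 200 camera calls.

### The job

Lay the breakfast tray for one boiled egg: stand the footed egg cup in the round dish first and only then set the egg into it, upright as it stands now. Stand the short cork-lidded salt jar in the square dish and lay the short egg spoon flat along the long dish. Leave the long spoon, the tall jar and the espresso cup with the handle where they are.

Things in the scene. Friction and masses are not known exactly. Their poses are not given: they have to be found in the camera images.
- egg_cup: White ceramic egg cup on a foot, no handle, loose, about 90 g, 60 mm high. Foot 42 mm diameter, thin stem, bowl 43 to 44 mm outer diameter from 38 mm up to the rim at 60 mm; the open mouth is 35 mm wide inside. Origin: centre of its underside; z up. Starts standing on the table.
- egg: Brown hard-boiled egg, loose, about 60 g, 57 mm high, 44 mm at its widest, blunt end down. Origin: its centre at the widest part, 25 mm above the lowest point; z to the pointed end. Starts upright in a fixed dark wooden ring (44 mm outer diameter, 14 mm high), centre 32 mm above the table. Seated in the egg cup, its centre is 75 mm above the cup's underside.
- salt_jar: SHORT round glass jar with white salt and a cork lid, closed, loose, about 160 g; body 50 mm diameter up to 42 mm, then the 42 mm wide cork from 46 mm to the top at 62 mm. Origin: centre of its underside; z up. Starts standing on the table.
- egg_spoon: SHORT steel egg spoon, loose, about 30 g, 125 mm long, lying bowl up. Origin: middle of its length, at underside level; x runs from the handle's end (-62 mm) to the bowl's tip (+62 mm), z up. Handle 10 mm wide, arched: level for 20 mm either side of the origin, underside 8 mm and top 13 mm above the origin. Bowl 30 mm wide, 8 mm high.
- round_dish: Round white ceramic dish, 76 mm outside, 68 mm inside, rim 10 mm high, inner floor 4 mm above its origin (centre of its underside, 8 mm above the table). Fixed on a fixed wooden tray, 240 by 330 mm, edges 14 mm high, with three dishes in a row 100 mm apart along its long direction, in any order; x of each dish is the tray's short direction.
- square_dish: Square white ceramic dish fixed on the same tray, 84 mm outside, 76 mm inside, rim 10 mm high, inner floor 4 mm above its origin. Origin: centre of its underside, 8 mm above the table; x and y along its sides.
- long_dish: Long white ceramic dish fixed on the same tray, 173 mm (x) by 78 mm (y) outside, 165 by 70 mm inside, rim 10 mm high, inner floor 4 mm above its origin. Origin: centre of its underside, 8 mm above the table; x along its length.
- long_spoon: Look-alike to leave: LONG steel spoon of the same shape, 190 mm long, lying on the table, loose. Origin: middle of its length; x towards the bowl.
- tall_jar: Look-alike to leave: TALL cork-lidded glass jar, 62 mm diameter, 105 mm high, loose. Origin: centre of its underside.
- espresso_cup: Look-alike to leave: white ceramic espresso cup WITH a handle, no foot, 58 mm diameter, 52 mm high, handle 10 mm thick on its +y side reaching 65 mm from its axis, loose. Origin: centre of its underside.
Mind the look-alikes: they are no part of the job. Leave any red look-alike of the salt_jar alone.

How it is judged:
By the outcome, as a careful person would: the job done as asked, in the order asked, and still so for the second after the job is handed in, with the robot touching nothing.
It also fails if it takes over 102 s, if anything falls off the work surface, if the arm or the gripper's body presses on something with over 40 N, if the wrist force passes 120 N, or if a joint passes its speed limit or range.

## Working session

There is one attempt and no reset: what is moved stays moved. The work goes in short steps, Python scripts to look and compute and a tool call to move; the robot and the scene stay as the last step left them, time stands still between calls to the robot, and variables do not carry over. Pictures are saved under pics/ and viewed, at most 14 in all, crops included, and the job is handed in when it is done.

Besides the shell and the picture viewer there is one more tool, called after "Request:" as a command line: name --pt "numbers of a row" for each row, then --argument value for the rest. arm_command: Moves the arm, as the interface text tells. Its arguments: {"type":"object","properties":{"xyz":{"type":"array","items":{"type":"array","items":{"type":"number"}}},"spin":{"type":"array","items":{"type":"number"}},"jaw":{"type":"number"},"squeeze":{"type":"number"}},"required":["xyz","spin"]}

```bash
mkdir -p pics; ls; python3 - <<'E'
from cell import *
import cv2,pickle
s=observe();print(s)
for n in("top","side"):
    c=read_camera(n);pickle.dump(c,open(f"{n}.pkl","wb"));cv2.imwrite(f"pics/{n}0.png",c["img"][:,:,::-1])
    print(n,c["fx"],c["cx"],c["cy"],c["dist_coeffs"],c["world_from_camera"])
E
```

```text
pics
{'time': 0.0, 'qpos': array([ 9.55046288e-01,  3.42729853e-01,  1.52501562e+00, -2.08530205e-05,
        1.27541719e+00, -1.45995020e-01]), 'qvel': array([-0.00139382,  0.00084878, -0.00032168, -0.00059491, -0.00087285,
       -0.00039358]), 'joint_efforts': array([ 2.37043561e-03, -4.31246209e+01, -2.44228417e+01,  7.20440643e-02,
        5.58807410e-02, -1.31952056e-04]), 'tool_pos': array([0.2375512 , 0.46802882, 0.40404154]), 'tool_rot': array([-3.14003645e+00, -2.08670673e-04,  2.67184356e+00]), 'contact_force': array([ 0.99439101, -0.35423066,  0.91136078]), 'torque': array([-0.01240458,  0.00480788,  0.03348253]), 'grip_force': 0.0, 'opening': 0.09211889842694562}
top 472.1065110471094 313.16683535355844 199.64261989560282 [-0.10116844  0.          0.          0.          0.        ] [[ 0.00202101  0.98779783 -0.15572848  0.34216622]
 [-0.99976064  0.00538838  0.02120422 -0.00553971]
 [ 0.02178461  0.15564835  0.98757229  1.19649185]
 [ 0.          0.          0.          1.        ]]
side 432.73505944008076 316.79507174886487 196.4138309431932 [-0.1201807  0.         0.         0.         0.       ] [[ 0.98512342  0.12180123 -0.12122831  0.39215767]
 [-0.17110752  0.62978704 -0.7576876  -0.84617091]
 [-0.01593926  0.76715888  0.64125907  0.74430287]
 [ 0.          0.          0.          1.        ]]
```

View pics/top0.png

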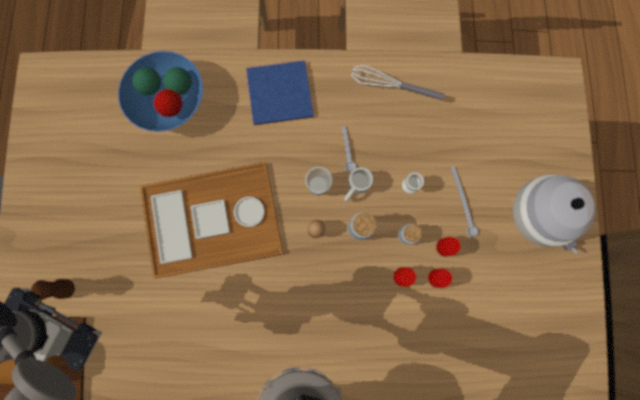

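View pics/side0.png

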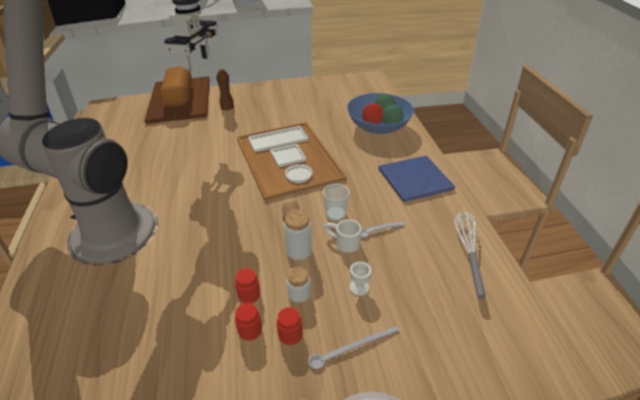

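Top view: the tray is at (213,220), with the long dish at (171,227), the square dish at (211,219) and the round dish at (250,212).

Candidates for each item:
- **Egg cup:** footed cup (413,183), handled espresso cup (360,180), glass (318,180). I choose (413,183).
- **Salt jar:** short cork jar (410,233), tall jar (362,226), red jars (448,246), (404,277) and (440,279). I choose (410,233).
- **Spoon:** short (348,147), long (465,200). I choose (348,147).
- **Egg:** (316,228).

The side view agrees. Next is a close crop plus measuring.

```bash
cat > h.py <<'E'
import numpy as np,cv2,pickle
def K(c): return np.array([[c["fx"],0,c["cx"]],[0,c["fy"],c["cy"]],[0,0,1.]])
def rays(c,uv):
    p=cv2.undistortPoints(np.asarray(uv,float).reshape(-1,1,2),K(c),np.array(c["dist_coeffs"])).reshape(-1,2)
    return np.c_[p[:,0],-p[:,1],-np.ones(len(p))]
def onplane(c,uv,z):
    T=np.array(c["world_from_camera"]);d=rays(c,uv)@T[:3,:3].T;o=T[:3,3]
    return o+d*((z-o[2])/d[:,2])[:,None]
def cloud(c):
    v,u=np.mgrid[0:400,0:640];T=np.array(c["world_from_camera"])
    P=rays(c,np.c_[u.ravel(),v.ravel()])*c["depth"].ravel()[:,None]
    return (P@T[:3,:3].T+T[:3,3]).reshape(400,640,3)
def proj(c,P):
    T=np.linalg.inv(np.array(c["world_from_camera"]));q=np.asarray(P)@T[:3,:3].T+T[:3,3]
    return cv2.projectPoints(q*[1,-1,-1],np.zeros(3),np.zeros(3),K(c),np.array(c["dist_coeffs"]))[0].reshape(-1,2)
E
python3 - <<'E'
from h import *
for n in("top","side"):
    c=pickle.load(open(n+".pkl","rb"));P=cloud(c)
    np.set_printoptions(precision=4,suppress=True)
    tab=P[300:310,330:350,2] if n=="top" else P[330:350,60:80,2]
    print(n,"table z",np.median(tab))
    H=P[:,:,2];m=((H>0.02)&(H<0.2)&(c["depth"]>0)&(P[:,:,0]>.25)&(P[:,:,0]<.75)&(abs(P[:,:,1])<.45)).astype(np.uint8)
    k,L,S,C=cv2.connectedComponentsWithStats(m)
    for i in range(1,k):
        if S[i,4]<25: continue
        q=P[L==i];z=np.percentile(q[:,2],95);t=q[q[:,2]>z-.008]
        print(C[i].round(),S[i,4],"ztop",z.round(4),"topc",(t.min(0)+t.max(0))[:2]/2,np.ptp(t[:,:2],axis=0))
c=pickle.load(open("top.pkl","rb"));I=cv2.resize(c["img"][110:290,290:490],None,fx=4,fy=3.3,interpolation=cv2.INTER_CUBIC) if 0 else cv2.resize(c["img"][115:262,290:490],None,fx=4,fy=4,interpolation=cv2.INTER_CUBIC)
cv2.imwrite("pics/c1.png",I[:,:,::-1])
I=cv2.resize(c["img"][150:290,130:330],None,fx=4,fy=4,interpolation=cv2.INTER_CUBIC);cv2.imwrite("pics/c2.png",I[:,:,::-1])
c=pickle.load(open("side.pkl","rb"));I=cv2.resize(c["img"][175:325,240:440],None,fx=4,fy=4,interpolation=cv2.INTER_CUBIC);cv2.imwrite("pics/c3.png",I[:,:,::-1])
E
```

```text
top table z 9.839701104152887e-05
[167. 111.] 189 ztop 0.0865 topc [0.7447 0.3369] [0.0106 0.0392]
[155. 122.] 633 ztop 0.0713 topc [0.7194 0.357 ] [0.0588 0.1854]
[319. 178.] 331 ztop 0.0773 topc [ 0.5689 -0.0437] [0.0632 0.0633]
[358. 182.] 279 ztop 0.0539 topc [ 0.5708 -0.1466] [0.0708 0.0606]
[414. 181.] 269 ztop 0.0624 topc [ 0.5706 -0.2809] [0.0433 0.0433]
[362. 225.] 605 ztop 0.1086 topc [ 0.4577 -0.149 ] [0.0517 0.0539]
[316. 228.] 241 ztop 0.064 topc [ 0.4548 -0.0394] [0.0294 0.0291]
[410. 234.] 354 ztop 0.0653 topc [ 0.4404 -0.2704] [0.0393 0.0409]
[449. 246.] 361 ztop 0.0648 topc [ 0.4087 -0.3686] [0.0394 0.0415]
[405. 277.] 352 ztop 0.065 topc [ 0.3345 -0.2566] [0.0381 0.0422]
[441. 278.] 362 ztop 0.0654 topc [ 0.3327 -0.3447] [0.0408 0.0431]
side table z -0.00026851592638149624
[359. 115.] 480 ztop 0.0769 topc [0.7203 0.351 ] [0.0592 0.1697]
[335. 199.] 707 ztop 0.0739 topc [ 0.5668 -0.0448] [0.0646 0.0672]
[296. 228.] 1260 ztop 0.1049 topc [ 0.4568 -0.151 ] [0.0532 0.054 ]
[346. 232.] 571 ztop 0.0516 topc [ 0.5678 -0.1496] [0.0728 0.0609]
[360. 273.] 389 ztop 0.0597 topc [ 0.5691 -0.2844] [0.0433 0.0427]
[297. 282.] 584 ztop 0.062 topc [ 0.4394 -0.2738] [0.0414 0.0421]
[247. 283.] 614 ztop 0.063 topc [ 0.3352 -0.2597] [0.0403 0.0412]
[247. 319.] 674 ztop 0.0629 topc [ 0.3306 -0.3484] [0.0406 0.0425]
[289. 323.] 674 ztop 0.0623 topc [ 0.4088 -0.3715] [0.039  0.0421]
```

View pics/c1.png

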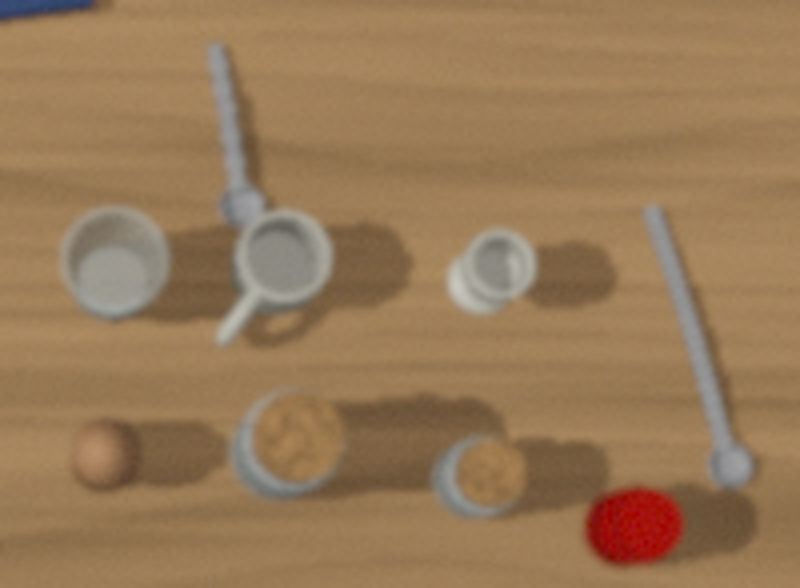

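View pics/c2.png

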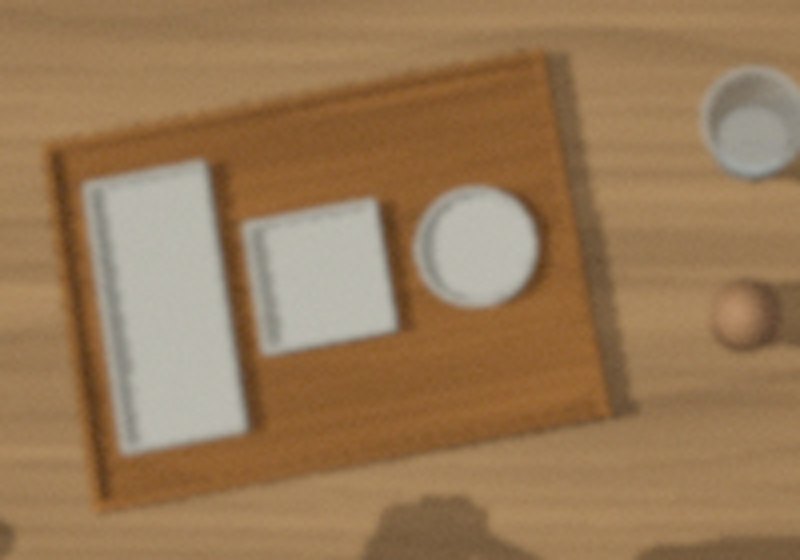

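View pics/c3.png

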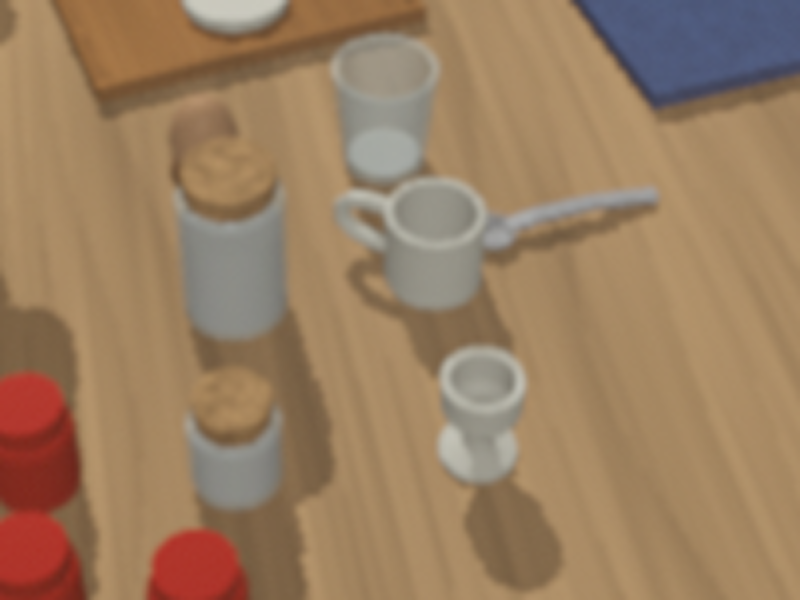

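```bash
cat > m.py <<'E'
from h import *
np.set_printoptions(precision=4,suppress=True)
def blobs(m,amin):
    cs,_=cv2.findContours(m.astype(np.uint8),cv2.RETR_EXTERNAL,cv2.CHAIN_APPROX_NONE)
    return [k.reshape(-1,2) for k in cs if cv2.contourArea(k)>amin]
if __name__=="__main__":
  for n in("top","side"):
    c=pickle.load(open(n+".pkl","rb"))
    hsv=cv2.cvtColor(c["img"],cv2.COLOR_RGB2HSV);P=cloud(c)
    m=(hsv[:,:,1]<50)&(hsv[:,:,2]>140)&(P[:,:,1]>.03)&(P[:,:,1]<.4)&(P[:,:,0]<.66)&(P[:,:,0]>.3)
    for k in blobs(m,150):
        w=onplane(c,k,.018)[:,:2]*1000;r=cv2.minAreaRect(w.astype(np.float32));print(n,"dish px",k.mean(0).round(),r)
    m=(hsv[:,:,1]<70)&(P[:,:,1]<-.05)&(P[:,:,1]>-.5)&(P[:,:,0]>.38)&(P[:,:,0]<.75)&(P[:,:,2]<.03)
    for k in blobs(m,25):
        w=onplane(c,k,.008)[:,:2]*1000;r=cv2.minAreaRect(w.astype(np.float32));print(n,"metal px",k.mean(0).round(),[np.round(v,1) for v in r], w[w[:,0].argmax()],w[w[:,0].argmin()])
  c=pickle.load(open("top.pkl","rb"))
  print("spoon handle end/bowl tip top",onplane(c,[[290+217/4,115+43/4],[290+246/4,115+222/4]],.006)[:,:2]*1000)
E
python3 m.py
```

```text
top dish px [210. 219.] ((477.8385009765625, 229.52020263671875), (84.77469635009766, 84.57767486572266), 11.625741958618164)
top dish px [249. 211.] ((498.349609375, 131.80650329589844), (71.05220794677734, 73.17930603027344), 0.33004721999168396)
top dish px [171. 227.] ((458.80426025390625, 327.41033935546875), (173.70091247558594, 78.92018127441406), 10.954304695129395)
top metal px [407. 187.] [array([ 563.3, -273.3]), array([42.3, 25.6]), np.float64(41.6)] [ 587.6094 -268.7969] [ 548.2393 -275.4537]
top metal px [323. 182.] [array([575.6, -60.1]), array([18. , 41.8]), np.float64(90.0)] [596.4954 -53.6562] [554.6614 -51.0528]
top metal px [361. 179.] [array([ 582.9, -152.9]), array([44. , 44.8]), np.float64(89.3)] [ 605.1974 -159.6903] [ 560.4938 -151.2646]
top metal px [464. 202.] [array([ 529.7, -424.1]), array([190.4,  31.2]), np.float64(11.7)] [ 620.8648 -400.1174] [ 437.245  -447.3002]
top metal px [348. 162.] [array([ 630.4, -129.8]), array([191.4,  43.9]), np.float64(1.2)] [ 725.7507 -114.2518] [ 534.2564 -109.855 ]
side dish px [298. 173.] ((496.0846862792969, 121.621459
[... 510 characters left out ...]
291.9]), array([37.4, 42.9]), np.float64(79.1)] [ 591.1283 -277.3772] [ 546.6309 -288.097 ]
side metal px [300. 252.] [array([ 460.8, -164.1]), array([65.2, 48.5]), np.float64(7.9)] [ 489.7458 -135.6143] [ 427.2861 -159.8268]
side metal px [348. 231.] [array([ 583.2, -119. ]), array([36.2, 33. ]), np.float64(23.4)] [ 604.5976 -123.288 ] [ 561.8127 -115.0508]
side metal px [361. 234.] [array([ 625.9, -142. ]), array([199.8,  90.5]), np.float64(0.4)] [ 725.5786 -118.1261] [525.6559 -97.506 ]
side metal px [337. 218.] [array([571.5, -64.5]), array([51.2, 63.3]), np.float64(87.6)] [602.5918 -79.4514] [539.271  -78.3821]
spoon handle end/bowl tip top [[ 727.0598 -112.4643]
 [ 606.7238 -130.0953]]
```

Crop c1 shows the short spoon with its handle end at (217,45) and bowl at (243,205), next to the handled espresso cup at (283,257). The footed cup is at (500,262), the short jar at (488,470) and the egg at (105,455). Crop c2 shows the dishes clear, left to right long, square, round. Crop c3 confirms the footed cup and the short jar.

Order: spoon, cup, jar, egg. I'm moving to the spoon first.

Request:
arm_command --pt "24 -33 -4" --pt "24 -33 -4" --pt "24 -33 -4" --pt "24 -33 -4" --pt "24 -33 -4" --pt "24 -33 -4" --pt "24 -33 -4" --pt "24 -33 -4" --pt "24 -33 -4" --pt "24 -33 -4" --pt "24 -33 -4" --pt "24 -33 -4" --pt "24 -33 -4" --pt "24 -33 -4" --pt "24 -33 -4" --pt "24 -33 -4" --pt "24 -33 -4" --pt "22 -30 -4" --spin '[2, 2, 2, 2, 2, 2, 2, 2, 2, 2, 2, 2, 2, 2, 2, 2, 2, 1]' --jaw -0.1

```text
time: 1.9
tool_pos: [0.6684, -0.1246, 0.3319]
tool_rot: [3.141, -0.001, -3.0]
contact_force: [0.5, -0.5, 0.5]
opening: 0.0412
grip_force: 0.0
```

```bash
python3 - <<'E'
from cell import *
from h import *
s=observe();print(s["time"],s["tool_pos"],np.degrees(s["tool_rot"]),s["opening"])
p=s["tool_pos"]
for n in("top","side"):
    c=read_camera(n);pickle.dump(c,open(f"{n}1.pkl","wb"))
    yw=s["tool_rot"][2];Y=np.array([np.sin(yw),-np.cos(yw),0]);t=p-[0,0,.178]
    uv=proj(c,[t+Y*s["opening"]/2,t-Y*s["opening"]/2,t]);print(n,uv)
    u,v=uv[2].astype(int);I=c["img"][max(v-70,0):v+70,u-70:u+70].copy();a=cv2.resize(I,(400,400),interpolation=cv2.INTER_CUBIC)
    for q in uv: cv2.circle(a,tuple(int(x) for x in (q-[u-70,max(v-70,0)])*400/140),3,(255,0,255),-1)
    cv2.imwrite(f"pics/t_{n}.png",a[:,:,::-1])
cv2.imwrite("pics/t.png",np.hstack([cv2.imread(f"pics/t_{n}.png") for n in("top","side")]))
E
```

```text
1.9 [ 0.66838964 -0.12463948  0.33188185] [ 1.79974487e+02 -4.80968079e-02 -1.71878469e+02] 0.041242800318328554
top [[346.49985    131.51949574]
 [364.14148975 129.28446529]
 [355.33308446 130.39807183]]
side [[383.98849514 175.32636431]
 [391.91909094 186.08531895]
 [387.89437462 180.6219672 ]]
```

View pics/t.png

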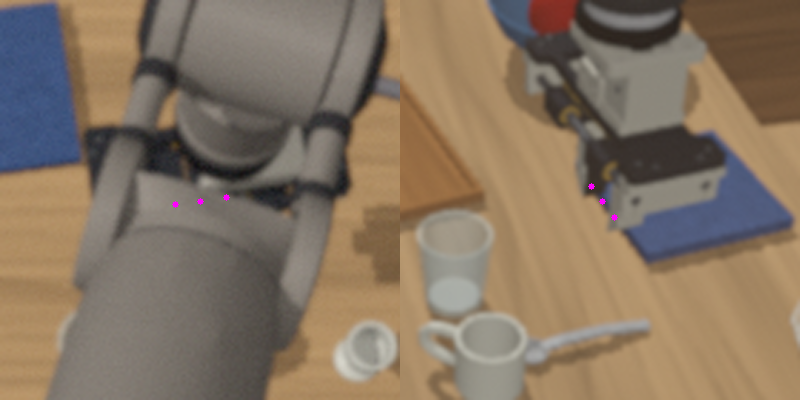

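The fingertips project where they appear in the side view (marker at (600,200)), and the spoon lies below. I'll descend and grip.

Request:
arm_command --pt "0 0 -40" --pt "0 0 -40" --pt "0 0 -35" --pt "0 0 -20" --pt "0 0 -12" --pt "0 0 -4" --pt "0 0 0" --pt "0 0 0" --spin '[0, 0, 0, 0, 0, 0, 0, 0]'

```text
time: 2.8
tool_pos: [0.6681, -0.1229, 0.1833]
tool_rot: [-3.141, 0.002, -3.0]
contact_force: [-0.2, -0.9, 0.8]
opening: 0.0415
grip_force: 0.0
```

Request:
arm_command --pt "0 0 0" --pt "0 0 0" --pt "0 0 0" --pt "0 0 0" --pt "0 0 0" --pt "0 0 0" --pt "0 0 0" --spin '[0, 0, 0, 0, 0, 0, 0]' --jaw -1 --squeeze 20

```text
time: 3.5
tool_pos: [0.6677, -0.1229, 0.1818]
tool_rot: [3.142, 0.0, -3.0]
contact_force: [0.2, 0.6, 1.1]
opening: 0.0096
grip_force: 20.0
```

```bash
python3 - <<'E'
from cell import *
from h import *
s=observe();print(s["time"],s["tool_pos"],np.degrees(s["tool_rot"]),s["opening"],s["grip_force"],s["contact_force"])
c=read_camera("side");cv2.imwrite("pics/g1.png",cv2.resize(c["img"][120:270,310:460],(600,600),interpolation=cv2.INTER_CUBIC)[:,:,::-1])
E
```

```text
3.5 [ 0.66766893 -0.12285359  0.18183794] [ 1.79997383e+02  5.44875791e-03 -1.71915463e+02] 0.009639071247184425 20.00016689300537 [0.17468594 0.56779255 1.09125134]
```

View pics/g1.png

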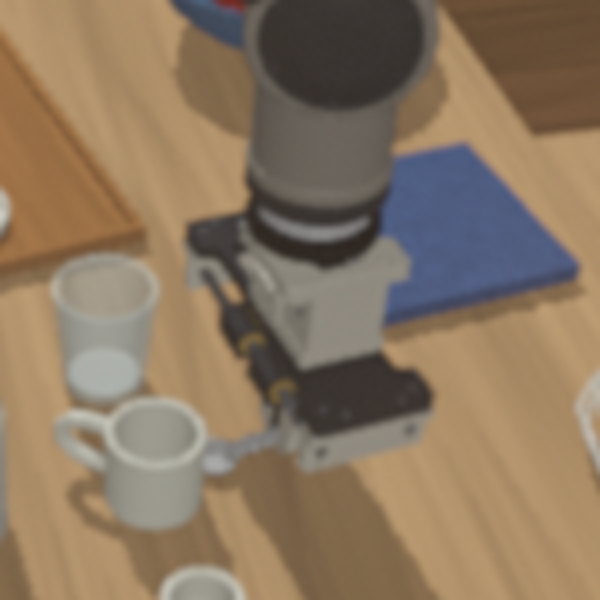

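Request:
arm_command --pt "0 0 15" --pt "0 0 30" --pt "0 0 40" --pt "0 0 35" --pt "-15 33 0" --pt "-18 39 0" --pt "-18 39 0" --pt "-18 39 0" --pt "-18 39 0" --pt "-18 39 0" --pt "-18 39 0" --pt "-18 39 0" --pt "-18 39 0" --pt "-18 39 0" --pt "-18 39 0" --pt "-11 27 0" --pt "0 0 0" --pt "0 0 0" --spin '[0, 0, 0, 0, 1, 1, 1, 0, 0, 0, 0, 0, 0, 0, 0, 0, 0, 0]'

```text
time: 5.35
tool_pos: [0.4614, 0.3275, 0.3024]
tool_rot: [-3.142, 0.001, -2.946]
contact_force: [0.9, 0.5, -1.0]
opening: 0.0097
grip_force: 20.0
```

```bash
python3 - <<'E'
from cell import *
from h import *
s=observe();print(s["time"],s["tool_pos"],np.degrees(s["tool_rot"]),s["opening"],s["grip_force"])
c=read_camera("side");a=c["img"][70:220,210:360];cv2.imwrite("pics/g2.png",cv2.resize(a,(600,600),interpolation=cv2.INTER_CUBIC)[:,:,::-1])
E
```

```text
5.35 [0.46141278 0.32745743 0.30244594] [-1.79994708e+02  5.08118007e-02 -1.68817998e+02] 0.009656125712291741 19.99983161687851
```

View pics/g2.png

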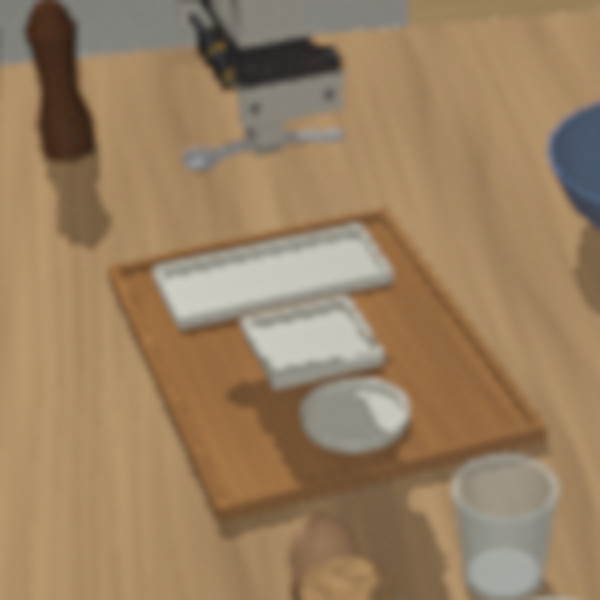

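The spoon hangs level in the jaws, with its bowl at (200,158) and handle end at (343,133), above the long dish at (270,275). I'll lower and release.

Request:
arm_command --pt "0 0 -35" --pt "0 0 -35" --pt "0 0 -20" --pt "0 0 -10" --pt "0 0 -5" --pt "0 0 -2" --pt "0 0 0" --pt "0 0 0" --spin '[0, 0, 0, 0, 0, 0, 0, 0]'

```text
time: 6.2
tool_pos: [0.462, 0.3272, 0.1957]
tool_rot: [3.141, 0.002, -2.948]
contact_force: [0.2, -0.7, -0.7]
opening: 0.0097
grip_force: 20.0
```

Request:
arm_command --pt "0 0 0" --pt "0 0 0" --pt "0 0 0" --pt "0 0 0" --pt "0 0 10" --pt "0 0 20" --pt "0 0 40" --pt "0 0 45" --pt "0 0 20" --spin '[0, 0, 0, 0, 0, 0, 0, 0, 0]' --jaw -0.5

```text
time: 7.1
tool_pos: [0.4621, 0.3274, 0.3347]
tool_rot: [3.14, 0.006, -2.948]
contact_force: [0.5, 0.8, 0.8]
opening: 0.0228
grip_force: 0.0
```

Request:
arm_command --pt "7 -38 0" --pt "7 -38 0" --pt "7 -38 0" --pt "7 -38 0" --pt "7 -38 0" --pt "7 -38 0" --pt "7 -38 0" --pt "7 -38 0" --pt "7 -38 0" --pt "7 -38 0" --pt "7 -38 0" --pt "7 -38 0" --pt "7 -38 0" --pt "7 -38 0" --pt "7 -38 0" --pt "3 -40 0" --pt "0 0 0" --pt "0 0 0" --spin '[-3, -3, -3, -3, -3, -3, -3, -3, -3, -3, -3, -3, -3, -2, 0, 0, 0, 0]' --jaw 0.7

```text
time: 8.9
tool_pos: [0.5693, -0.2835, 0.3299]
tool_rot: [3.141, -0.0, 2.618]
contact_force: [-0.6, 0.7, 0.4]
opening: 0.0783
grip_force: 0.0
```

```bash
python3 - <<'E'
from cell import *
from m import *
s=observe();print(s["time"],s["tool_pos"],np.degrees(s["tool_rot"]),s["opening"])
for n in("top","side"):
    c=read_camera(n);pickle.dump(c,open(n+".pkl","wb"));hsv=cv2.cvtColor(c["img"],cv2.COLOR_RGB2HSV);P=cloud(c)
    m=(P[:,:,1]>.28)&(P[:,:,1]<.37)&(P[:,:,0]>.37)&(P[:,:,0]<.55)&(P[:,:,2]<.05)
    m&=(hsv[:,:,2]<150)
    for k in blobs(m,20):
        w=onplane(c,k,.02)[:,:2]*1000;print(n,k.mean(0).round(),cv2.minAreaRect(w.astype(np.float32)))
    cv2.imwrite(f"pics/s_{n}.png",cv2.resize(c["img"][170:270,140:240] if n=="top" else c["img"][110:210,230:330],(400,400),interpolation=cv2.INTER_CUBIC)[:,:,::-1])
cv2.imwrite("pics/s.png",np.hstack([cv2.imread(f"pics/s_{n}.png") for n in("top","side")]))
E
```

```text
8.9 [ 0.5693 -0.2835  0.3299] [179.9761  -0.0207 149.9788] 0.07826040685560842
top [155. 253.] ((393.3328552246094, 363.4076232910156), (44.97819519042969, 10.114842414855957), 2.5650110244750977)
top [171. 211.] ((496.91497802734375, 326.32745361328125), (40.82678985595703, 7.6515045166015625), 2.7672736644744873)
top [187. 214.] ((485.9552917480469, 279.5881652832031), (131.5152130126953, 25.103206634521484), 11.331985473632812)
```

View pics/s.png

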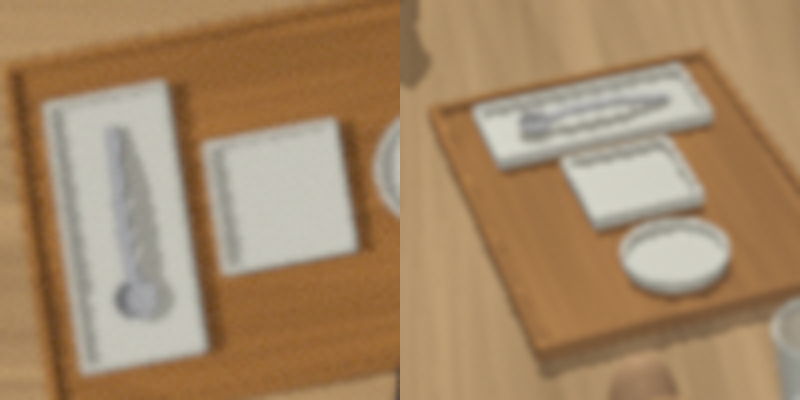

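The spoon lies flat and parallel inside the long dish, from (117,128) to (140,320) in the left half. Next, the egg cup: descend and grip the bowl.

Request:
arm_command --pt "0 0 -40" --pt "0 0 -40" --pt "0 0 -25" --pt "0 0 -12" --pt "0 0 -5" --pt "0 0 0" --pt "0 0 0" --spin '[0, 0, 0, 0, 0, 0, 0]'

```text
time: 9.7
tool_pos: [0.5702, -0.2829, 0.2094]
tool_rot: [-3.142, 0.003, 2.62]
contact_force: [0.6, -0.1, -0.1]
opening: 0.0781
grip_force: 0.0
```

Request:
arm_command --pt "0 0 0" --pt "0 0 0" --pt "0 0 0" --pt "0 0 0" --pt "0 0 0" --pt "0 0 0" --spin '[0, 0, 0, 0, 0, 0]' --jaw -1 --squeeze 15

```text
time: 10.3
tool_pos: [0.5697, -0.2829, 0.2078]
tool_rot: [3.141, 0.0, 2.619]
contact_force: [1.0, 1.2, 0.6]
opening: 0.0435
grip_force: 15.0
```

Request:
arm_command --pt "0 0 20" --pt "0 0 40" --pt "0 0 40" --pt "0 0 30" --pt "-6 30 0" --pt "-6 38 0" --pt "-6 38 0" --pt "-7 38 0" --pt "-7 38 0" --pt "-7 38 0" --pt "-7 38 0" --pt "-7 38 0" --pt "-7 38 0" --pt "-7 38 0" --pt "-6 30 0" --pt "0 11 0" --pt "0 0 0" --pt "0 0 0" --spin '[0, 0, 0, 0, 0, 0, 0, 0, 0, 0, 0, 0, 0, 0, 0, 0, 0, 0]'

```text
time: 12.1
tool_pos: [0.4969, 0.1295, 0.3376]
tool_rot: [-3.141, 0.0, 2.62]
contact_force: [-0.0, -0.8, -1.3]
opening: 0.0432
grip_force: 15.0
```

```bash
python3 - <<'E'
from cell import *
from m import *
s=observe();print(s["time"],s["tool_pos"],s["opening"],s["grip_force"])
c=read_camera("side");cv2.imwrite("pics/g3.png",cv2.resize(c["img"][80:230,230:380],(500,500),interpolation=cv2.INTER_CUBIC)[:,:,::-1])
E
```

```text
12.1 [0.4969 0.1295 0.3376] 0.04324827352254247 14.999808218071848
```

View pics/g3.png

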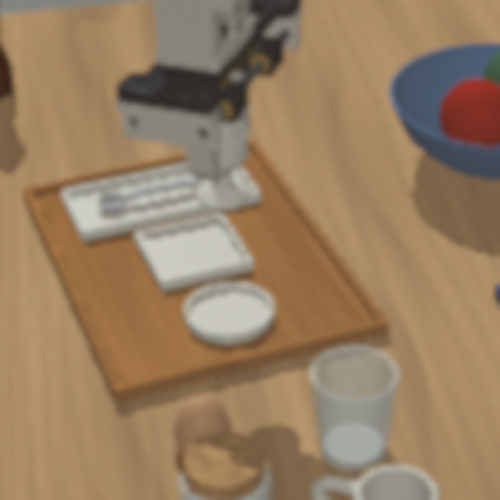

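The cup is held upright (foot at (235,190)) above the round dish at (230,312). Lower and release, opening only as far as needed, then rise.

Request:
arm_command --pt "0 0 -35" --pt "0 0 -35" --pt "0 0 -25" --pt "0 0 -12" --pt "0 0 -6" --pt "0 0 -3" --pt "0 0 -1" --pt "0 0 0" --pt "0 0 0" --spin '[0, 0, 0, 0, 0, 0, 0, 0, 0]'

```text
time: 13.05
tool_pos: [0.4969, 0.1302, 0.2216]
tool_rot: [3.141, 0.001, 2.619]
contact_force: [-0.3, -0.6, -1.4]
opening: 0.0432
grip_force: 15.0
```

Request:
arm_command --pt "0 0 0" --pt "0 0 0" --pt "0 0 0" --pt "0 0 0" --pt "0 0 10" --pt "0 0 30" --pt "0 0 45" --pt "0 0 45" --spin '[0, 0, 0, 0, 0, 0, 0, 0]' --jaw 0.6

```text
time: 13.85
tool_pos: [0.4963, 0.1301, 0.3526]
tool_rot: [-3.141, -0.001, 2.619]
contact_force: [1.2, 0.3, -0.4]
opening: 0.0731
grip_force: 0.0
```

Request:
arm_command --pt "-5 -37 0" --pt "-5 -37 0" --pt "-5 -37 0" --pt "-5 -37 0" --pt "-5 -37 0" --pt "-5 -37 0" --pt "-5 -37 0" --pt "-5 -37 0" --pt "-5 -37 0" --pt "-5 -37 0" --pt "-6 -32 0" --pt "0 0 0" --pt "0 0 0" --spin '[-6, -6, -6, -6, -6, -6, -6, -6, -6, -6, 0, 0, 0]'

```text
time: 15.15
tool_pos: [0.4403, -0.2722, 0.3511]
tool_rot: [3.141, -0.0, 1.571]
contact_force: [0.7, 1.4, -0.1]
opening: 0.0732
grip_force: 0.0
```

```bash
python3 - <<'E'
from cell import *
from m import *
s=observe();print(s["time"],s["tool_pos"],np.degrees(s["tool_rot"]),s["opening"])
for n in("top","side"):
    c=read_camera(n);pickle.dump(c,open(n+".pkl","wb"));P=cloud(c)
    for nm,x0,x1,y0,y1,zm in(("cup",.44,.55,.08,.18,.03),("egg",.41,.5,-.09,0,.02)):
        H=P[:,:,2];m=(H>zm)&(H<.2)&(P[:,:,0]>x0)&(P[:,:,0]<x1)&(P[:,:,1]>y0)&(P[:,:,1]<y1)
        q=P[m]
        if len(q)<30: print(n,nm,"hidden");continue
        z=np.percentile(q[:,2],95);t=q[q[:,2]>z-.008];print(n,nm,m.sum(),z,(t.min(0)+t.max(0))[:2]/2*1000,np.ptp(t[:,:2],axis=0)*1000)
E
```

```text
15.15 [ 0.4403 -0.2722  0.3511] [179.9895  -0.0177  89.9928] 0.0732190094898433
top cup 268 0.07399465688328667 [497.2913 130.6625] [41.8641 41.5694]
top egg 242 0.06336775167879752 [454.8678 -39.4309] [29.2008 29.0705]
side cup hidden
side egg 73 0.052506670352528026 [452.7599 -54.2327] [34.4951 12.4215]
```

Request:
arm_command --pt "0 0 -40" --pt "0 0 -45" --pt "0 0 -40" --pt "0 0 -22" --pt "0 0 -12" --pt "0 0 -4" --pt "0 0 0" --pt "0 0 0" --spin '[0, 0, 0, 0, 0, 0, 0, 0]'

```text
time: 16.05
tool_pos: [0.4412, -0.272, 0.189]
tool_rot: [3.14, 0.002, 1.573]
contact_force: [0.9, 0.4, 0.1]
opening: 0.0734
grip_force: 0.0
```

Request:
arm_command --pt "0 0 0" --pt "0 0 0" --pt "0 0 0" --pt "0 0 0" --pt "0 0 0" --pt "0 0 0" --spin '[0, 0, 0, 0, 0, 0]' --jaw -1 --squeeze 25

```text
time: 16.65
tool_pos: [0.4407, -0.272, 0.1881]
tool_rot: [3.141, 0.0, 1.572]
contact_force: [-0.4, 0.2, 5.9]
opening: 0.0497
grip_force: 25.0
```

Request:
arm_command --pt "0 0 20" --pt "0 0 40" --pt "0 0 45" --pt "0 0 40" --pt "2 20 10" --pt "3 40 0" --pt "3 40 0" --pt "3 40 0" --pt "3 40 0" --pt "3 40 0" --pt "3 40 0" --pt "3 40 0" --pt "3 40 0" --pt "3 40 0" --pt "3 40 0" --pt "3 40 0" --pt "1 30 0" --pt "0 10 0" --pt "0 0 0" --pt "0 0 0" --spin '[0, 0, 0, 0, 1, 1, 1, 1, 1, 1, 1, 1, 1, 1, 1, 0, 0, 0, 0, 0]'

```text
time: 18.65
tool_pos: [0.4765, 0.2274, 0.3423]
tool_rot: [-3.14, 0.001, 1.764]
contact_force: [0.9, -0.1, -1.5]
opening: 0.0492
grip_force: 25.0
```

Request:
arm_command --pt "0 0 -40" --pt "0 0 -45" --pt "0 0 -30" --pt "0 0 -14" --pt "0 0 -7" --pt "0 0 -4" --pt "0 0 -1" --pt "0 0 0" --pt "0 0 0" --spin '[0, 0, 0, 0, 0, 0, 0, 0, 0]'

```text
time: 19.55
tool_pos: [0.4769, 0.2281, 0.2026]
tool_rot: [3.14, -0.0, 1.764]
contact_force: [-0.2, -0.2, -0.6]
opening: 0.0494
grip_force: 25.0
```

Request:
arm_command --pt "0 0 0" --pt "0 0 0" --pt "0 0 0" --pt "0 0 0" --pt "0 0 10" --pt "0 0 30" --pt "0 0 45" --pt "0 0 50" --spin '[0, 0, 0, 0, 0, 0, 0, 0]' --jaw 0.4

```text
time: 20.35
tool_pos: [0.4762, 0.228, 0.3381]
tool_rot: [-3.139, 0.0, 1.764]
contact_force: [0.4, -0.3, -0.6]
opening: 0.0642
grip_force: 0.0
```

Request:
arm_command --pt "-3 -34 0" --pt "-3 -34 0" --pt "-3 -34 0" --pt "-3 -34 0" --pt "-3 -34 0" --pt "-3 -34 0" --pt "-3 -34 0" --pt "-1 -30 0" --pt "0 0 0" --pt "0 0 0" --spin '[4, 4, 4, 4, 4, 4, 2, 0, 0, 0]'

```text
time: 21.35
tool_pos: [0.4545, -0.0402, 0.3373]
tool_rot: [3.141, 0.0, 2.216]
contact_force: [0.6, -0.3, -0.3]
opening: 0.0644
grip_force: 0.0
```

```bash
python3 - <<'E'
from cell import *
from m import *
s=observe();print(s["time"],s["tool_pos"],np.degrees(s["tool_rot"]),s["opening"])
c=read_camera("side");cv2.imwrite("pics/g4.png",cv2.resize(c["img"][90:240,220:370],(500,500),interpolation=cv2.INTER_CUBIC)[:,:,::-1])
E
```

```text
21.35 [ 0.4545 -0.0402  0.3373] [179.9585   0.0168 126.9739] 0.06444150472862309
```

View pics/g4.png

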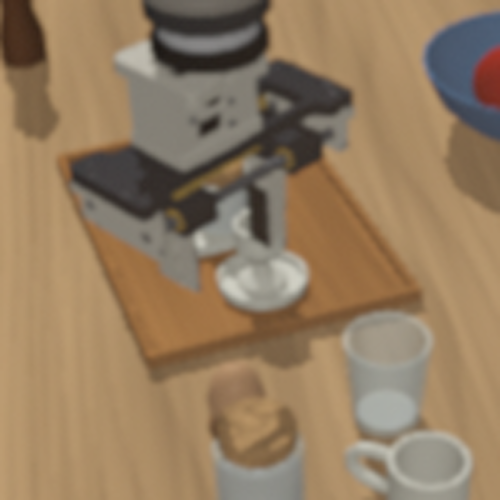

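The fingers are over the egg, which is at about (237,395), and the cup stands in the round dish at (265,280). Descend and grip gently.

Request:
arm_command --pt "0 0 -40" --pt "0 0 -45" --pt "0 0 -30" --pt "0 0 -15" --pt "0 0 -8" --pt "0 0 -3" --pt "0 0 0" --pt "0 0 0" --spin '[0, 0, 0, 0, 0, 0, 0, 0]'

```text
time: 22.2
tool_pos: [0.455, -0.0397, 0.1966]
tool_rot: [3.14, 0.001, 2.218]
contact_force: [0.1, -1.3, 0.6]
opening: 0.0642
grip_force: 0.0
```

Request:
arm_command --pt "0 0 0" --pt "0 0 0" --pt "0 0 0" --pt "0 0 0" --pt "0 0 0" --pt "0 0 0" --spin '[0, 0, 0, 0, 0, 0]' --jaw -1 --squeeze 10

```text
time: 22.8
tool_pos: [0.4555, -0.0397, 0.1965]
tool_rot: [3.139, 0.002, 2.218]
contact_force: [3.4, 4.4, 3.6]
opening: 0.0432
grip_force: 10.0
```

Request:
arm_command --pt "0 0 5" --pt "0 0 15" --pt "0 0 35" --pt "0 0 40" --pt "0 0 25" --pt "4 16 0" --pt "6 24 0" --pt "8 34 0" --pt "8 34 0" --pt "8 34 0" --pt "6 20 0" --pt "2 8 0" --pt "0 0 0" --pt "0 0 0" --spin '[0, 0, 0, 0, 0, 0, 0, 0, 0, 0, 0, 0, 0, 0]'

```text
time: 24.2
tool_pos: [0.4963, 0.1294, 0.3156]
tool_rot: [-3.141, -0.0, 2.218]
contact_force: [-0.8, 0.0, -0.7]
opening: 0.0425
grip_force: 10.0
```

```bash
python3 - <<'E'
from cell import *
from m import *
s=observe();print(s["time"],s["tool_pos"],np.degrees(s["tool_rot"]),s["opening"],s["grip_force"])
c=read_camera("side");cv2.imwrite("pics/g5.png",cv2.resize(c["img"][60:190,230:360],(600,600),interpolation=cv2.INTER_CUBIC)[:,:,::-1])
E
```

```text
24.2 [0.4963 0.1294 0.3156] [-179.943    -0.0045  127.0659] 0.042541680793262045 9.999920893460512
```

View pics/g5.png

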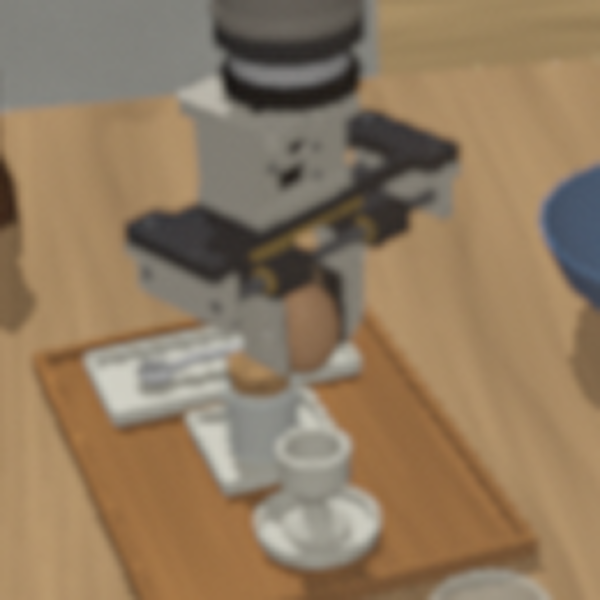

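The egg is upright in the jaws at (315,325) above the cup mouth at (313,452), and the jar and spoon are in their dishes. I'll lower the egg slowly.

Request:
arm_command --pt "0.5 0.6 -15" --pt "0 0 -18" --pt "0 0 -12" --pt "0 0 -8" --pt "0 0 -4" --pt "0 0 0" --pt "0 0 0" --spin '[0, 0, 0, 0, 0, 0, 0]'

```text
time: 24.95
tool_pos: [0.4974, 0.1307, 0.2592]
tool_rot: [3.141, 0.0, 2.218]
contact_force: [0.2, 0.6, 0.3]
opening: 0.0431
grip_force: 10.0
```

Request:
arm_command --pt "0 0 -2" --pt "0 0 -2" --pt "0 0 -1" --pt "0 0 -1" --pt "0 0 0" --pt "0 0 0" --spin '[0, 0, 0, 0, 0, 0]'

```text
time: 25.55
tool_pos: [0.4972, 0.1307, 0.2528]
tool_rot: [3.141, 0.0, 2.218]
contact_force: [-0.0, -0.5, 0.4]
opening: 0.0427
grip_force: 10.0
```

Request:
arm_command --pt "0 0 -1" --pt "0 0 -0.5" --pt "0 0 0" --pt "0 0 0" --spin '[0, 0, 0, 0]'

```text
time: 25.95
tool_pos: [0.4976, 0.1307, 0.2518]
tool_rot: [3.14, 0.001, 2.218]
contact_force: [0.6, -1.8, 5.7]
opening: 0.0426
grip_force: 10.0
```

Request:
arm_command --pt "0 0 0" --pt "0 0 0" --pt "0 0 0" --pt "0 0 0" --pt "0 0 0" --spin '[0, 0, 0, 0, 0]' --jaw 0.25

```text
time: 26.45
tool_pos: [0.4971, 0.1308, 0.2511]
tool_rot: [-3.141, -0.0, 2.218]
contact_force: [-0.7, 0.2, -0.2]
opening: 0.0575
grip_force: 0.0
```

Request:
arm_command --pt "0 0 8" --pt "0 0 20" --pt "0 0 40" --pt "0 0 45" --pt "0 0 20" --pt "-10 -35 0" --pt "-10 -40 0" --pt "-10 -40 0" --pt "-10 -40 0" --pt "-10 -40 0" --pt "0 0 0" --pt "0 0 0" --spin '[0, 0, 0, 0, 0, 0, 0, 0, 0, 0, 0, 0]'

```text
time: 27.65
tool_pos: [0.447, -0.0648, 0.3848]
tool_rot: [3.141, 0.0, 2.215]
contact_force: [0.2, 0.8, 1.0]
opening: 0.0572
grip_force: 0.0
```

```bash
python3 - <<'E'
from cell import *
from m import *
s=observe();print(s["time"],s["tool_pos"],s["opening"],s["contact_force"])
a=read_camera("side")["img"][80:280,230:430];b=read_camera("top")
P=cloud(b);m=(P[:,:,2]>.085)&(abs(P[:,:,0]-.497)<.04)&(abs(P[:,:,1]-.131)<.04);q=P[m];print(m.sum(),q[:,2].max(),(q.min(0)+q.max(0))/2)
b=b["img"][140:290,140:290]
cv2.imwrite("pics/f.png",np.hstack([cv2.resize(x,(400,400),interpolation=cv2.INTER_CUBIC) for x in(a,b)])[:,:,::-1])
E
```

```text
27.65 [ 0.447  -0.0648  0.3848] 0.05718251357645013 [0.2295 0.7786 0.9592]
267 0.1238884913395426 [0.4977 0.1292 0.106 ]
```

View pics/f.png

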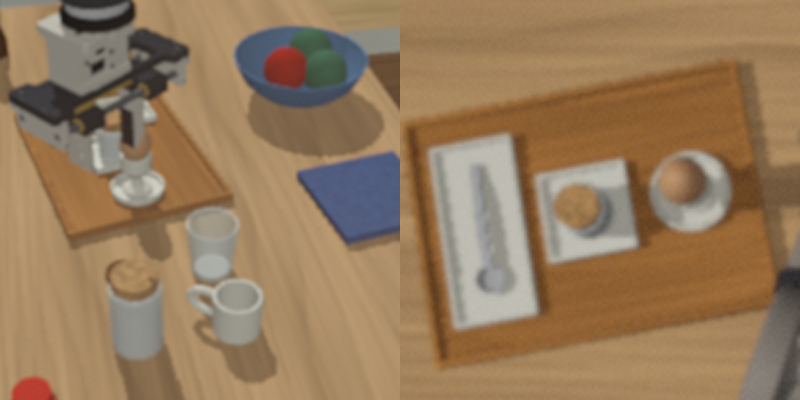

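The egg sits upright in the cup (top view, (683,182)) in the round dish. The jar is in the square dish at (580,208), the spoon lies along the long dish, and the look-alikes have not moved. I'm handing in.

```bash
python3 -c "
from cell import *
print(hand_in())"
```

```text
the job is handed in; nothing more can be done
None
```

The tray is laid as asked and handed in at about 28 s: egg upright in the footed cup in the round dish, salt jar in the square dish, and short spoon flat along the long dish; I moved nothing else.

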